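Pull the fuse of the dummy-load box

TASK

Take the fuse out of the grey sloped dummy-load box: grip the black bar of the fuse carrier, turn it anticlockwise by feel, trying it with a light pull, until its lugs stand under the hidden slots and it gives, then draw the carrier straight out along its sloping sleeve without cocking it or forcing anything: the cartridge is brittle ceramic. Put the carrier with its fuse down in the blue parts tray and leave the other things on the bench where they are.

Things in the scene. Friction and masses are not known exactly. Their poses are not given: they have to be found in the camera images.
- load_box: grey instrument box with black end cheeks, 198 mm wide (its y) by 150 mm deep (its x), fixed to the bench. Top panel slopes 25 degrees (0.436 rad): 46 mm high in front (its -x, towards the robot), 116 mm at the back. Origin: centre of its underside. Display and two binding posts (22 mm tall) are over 80 mm from the fuse sleeve, on its +y half.
- sleeve_mouth (a point): centre of the fuse sleeve's mouth on the panel's surface; z points out of the panel along the sleeve's axis, x up the slope, y to the box's left. Black bezel round it, 45 mm across, 4 mm high. Inside: a brass keyed ring, bore 19.5 mm, with two opposite slots 8 mm wide, pressed in at any angle, so where the slots are is unknown and hidden; 17 mm down, a 16 mm bore for the cartridge.
- carrier_grip (a point): middle of the carrier's black finger bar (red line on top): 28 mm long (this point's x), 12 mm thick (its y: close the fingers along y), 24 mm high, from 12 mm below to 12 mm above this point (z: the carrier's axis, outwards). Under the bar is a round collar 35 mm across, 4.5 mm thick; its underside is 16 mm below this point and 4 to 5 mm off the panel while fitted.
- fuse_carrier: fuse carrier, about 80 g, axes as carrier_grip, origin on its axis at the collar's underside. Barrel 18 mm across; its two lugs, 5 mm wide, are held up against the keyed ring's underside. It turns easily and has no stop. After an unknown 0.4 to 1.4 rad anticlockwise seen from outside (positive about z) the lugs are under the slots, give or take 0.13 rad; only there does it give to a pull.
- fuse_tip (a point): far end (silver cap) of the carrier's ceramic cartridge, 14 mm across, 76 mm below the bar's middle along the axis; axes as carrier_grip. While fitted it lies 55 mm down the sleeve, pushed outwards by a light spring (about 4 N); the carrier is out once this point is above the panel.
- carrier_mid (a point): point on the carrier's axis half-way along it, 32 mm below the bar's middle; axes as carrier_grip.
- parts_tray: open blue parts tray on the bench, 150 mm (its x) by 110 mm (its y), rim 24 mm high, walls and floor 3 mm. Origin at the centre of its underside, z up.
- phone: black phone lying on the brown felt, 168 x 81 x 9 mm, not to be disturbed; origin at the centre of its underside.
- screwdriver: screwdriver with a black handle lying at the back of the bench, 27 x 202 x 27 mm, not to be disturbed; origin at the centre of its underside.
- tweezers: steel tweezers lying on the bench, 117 x 20 x 12 mm, not to be disturbed; origin at the centre of the underside.
- side_cutters: side cutters with blue handles lying on the bench, 143 x 50 x 11 mm, not to be disturbed; origin at the centre of the underside.
There are look-alikes about, which are no part of the job. There is more than one size of the parts_tray; the job needs the larger.

How it is judged:
By the outcome, as a careful person would: the job done as asked, in the order asked, and still so for the second after the job is handed in, with the robot touching nothing.
It also fails if it takes over 58 s, if anything falls off the work surface, if the arm or the gripper's body presses on something with over 40 N, if the wrist force passes 120 N, or if a joint passes its speed limit or range.

ROBOT

A 7-joint arm with a two-finger parallel gripper is mounted at the origin on a cart in front of the work surface, level with it; the furniture and walls round the work are solid. World frame = base frame: x ahead of the robot, y to its left, z up, the work surface at z = 0. Lengths are in m, angles in rad, forces in N, time in s.
With the tool pointing down it reaches from about 0.4 to 0.85 m from the base axis. Payload 10.4 kg.
Tool frame: the origin (TCP) lies at the very end of the fingers, on their centre line; the grasp point (between the pads) lies 19 mm behind it (r.pinch_z is the distance from the TCP to the grasp point, in m); z points along the fingers, y is the line along which they close (so a half turn about z gives the same grasp; the last joint's range is limited). The gripper opens to 87 mm and grips with 3 to 60 N. Pads are 19 mm wide; open, the fingers measure 117 mm over their backs; the gripper's body (75 mm by 190 mm) begins 51 mm behind the grasp point.
Start: joints at [1.111, 0.332, -0.065, 1.46, 0.022, 1.35, -0.088], TCP at [0.264, -0.566, 0.223] pointing down, gripper open.
Joint ranges: [-2.6, 2.6], [-0.5, 2.12], [-1.47, 1.34], [0.16, 2.42], [-1.27, 4.41], [0.06, 2.06], [-2.6, 2.6]. Speed limits (rad/s): [2.22, 2.22, 2.79, 2.79, 3.14, 3.14, 3.14].

INTERFACE

Orientations are given as a unit quaternion [x, y, z, w].
In Python, from bench import sensors, vision, r gives the robot as it stands.
- The arm moves only by the shell command python3 -m crank 'ROWS' [OPENING] [FORCE]. ROWS is JSON, a list of rows, each a list of 2 entries, a list of its own where there are three numbers: the shift along the tool's x, y, z normalised to -1 to 1, where 1 is 3 cm, then the turn about the tool's z normalised to -1 to 1, where 1 is 8 degrees. A call has 1 to 12 rows; each row shifts and turns the commanded pose from where the row before left it, along the tool's axes as they then stand; what a row does not reach is not made up. A row lasts 1/8 s, in which the tool goes at most 62.5 mm and 10.7 degrees, less where a joint would pass 70% of its speed; a pose out of reach is approached as far as the arm can. A call with a number of a shift or a turn outside -1 to 1 is refused whole. A call with a gripper value outside its range is refused whole. OPENING is the opening, from 0 (shut) to 1 (fully open), set as the call begins (- or left out, the last holds). The fingers move at their own pace and stop on an object; FORCE is the grip in N (left out, the last holds). Time passes only in rows, so rows that do not move let the fingers close. It gives the time, the measured TCP pose, the force, the opening and the grip force at its end, in the units of the state.
- sensors.read_state(): the state, without advancing time (a new reading comes with each control period).
- vision.camera(name): name is "scene" or "side" or "wrist"; returns the picture (400x640x3 uint8, red, green, blue); there is no depth.
- vision.camera_model(name): a dict with "vertical_fov" (degrees; the focal length in pixels is half the picture's height over the tangent of half this angle, whatever the lens; pixels are square), "cx", "cy" (the principal point, pixels), "camera_from_world" (4x4, takes a point from world to camera coordinates); the wrist camera has in their place "hand_eye" (4x4, takes a point from camera to tool coordinates, whose origin is the TCP and whose axes are the flange's). Camera axes: x right, y down, z forward; pixel columns grow to the right and rows downward; lengths in m; the calibration is good to about 2 mm. A picture is of the moment at which its call begins: read the wrist's pose just before it. camera_model takes no time and is no camera call.
- r.close_job(): hands the job in; it is judged then, once.
The state is a dict: "time": time; "joint_positions": joint angles; "joint_vel": joint speeds; "joint_torque": joint torques, N m; "ee_pos": TCP position; "eef_rot": TCP orientation; "ft_force": force on the tool from outside, world axes, zero at the start; "torque": the same for the moment, N m; "width": finger opening in m; "grip_force": force on a finger pad.
Only numpy, scipy, OpenCV 4.12 (cv2) and the standard library are available. Lean on these libraries where they do the work, as an engineer would, in place of code of your own. Each camera call takes 0.05 s, during which the arm holds its last target. There are 200 camera calls.

## Working session

There is one attempt and no reset: what is moved stays moved. The work goes in short steps, Python scripts to look and compute and a shell command to move; the robot and the scene stay as the last step left them, time stands still between calls to the robot, and variables do not carry over. Pictures are saved under pics/ and viewed, at most 10 in all, crops included, and the job is handed in when it is done.

```bash
ls; mkdir -p pics
python3 - <<'E'
from bench import sensors, vision, r
import cv2,numpy as np
np.set_printoptions(precision=4,suppress=True)
s=sensors.read_state();print({k:np.round(v,4) for k,v in s.items()})
for n in("scene","side","wrist"):
    im=vision.camera(n);cv2.imwrite(f"pics/{n}0.png",im[:,:,::-1]);print(n,vision.camera_model(n))
print(r.pinch_z)
E
```

```text
pics
{'time': np.float64(0.0), 'joint_positions': array([ 1.1114,  0.3329, -0.0647,  1.4609,  0.0216,  1.3499, -0.0885]), 'joint_vel': array([-0.0002,  0.0008, -0.0006,  0.0006, -0.0004, -0.0003,  0.0011]), 'joint_torque': array([ -0.0003, -62.3262,   0.0247, -38.9906,  -0.0613,   0.0397,
         0.0001]), 'ee_pos': array([ 0.2642, -0.566 ,  0.2217]), 'eef_rot': array([ 0.9762,  0.2167, -0.0002, -0.0007]), 'ft_force': array([-0.1967,  0.694 , -1.0341]), 'torque': array([ 0.032 ,  0.0117, -0.0117]), 'grip_force': np.float64(0.0), 'width': np.float64(0.0871)}
scene {'vertical_fov': 46.51826720309932, 'cx': 323.79224073589285, 'cy': 193.7279955198495, 'camera_from_world': array([[ 0.621 , -0.7837, -0.0114, -0.4351],
       [-0.5995, -0.4655, -0.6511,  0.2884],
       [ 0.505 ,  0.4111, -0.7589,  1.5701],
       [ 0.    ,  0.    ,  0.    ,  1.    ]])}
side {'vertical_fov': 44.003483578027556, 'cx': 318.8910379998728, 'cy': 196.2329782777956, 'camera_from_world': array([[-0.9608, -0.2771,  0.0109,  0.4351],
       [-0.192 ,  0.6365, -0.747 ,  0.2726],
       [ 0.2   , -0.7198, -0.6648,  1.4315],
       [ 0.    ,  0.    ,  0.    ,  1.    ]])}
wrist {'vertical_fov': 65.7704328583013, 'cx': 323.1567820687756, 'cy': 198.69925824675659, 'hand_eye': array([[-0.0002, -0.9675, -0.253 ,  0.0686],
       [ 1.    ,  0.0002, -0.0017,  0.001 ],
       [ 0.0017, -0.253 ,  0.9675, -0.1637],
       [ 0.    ,  0.    ,  0.    ,  1.    ]])}
0.0187
```

View pics/scene0.png

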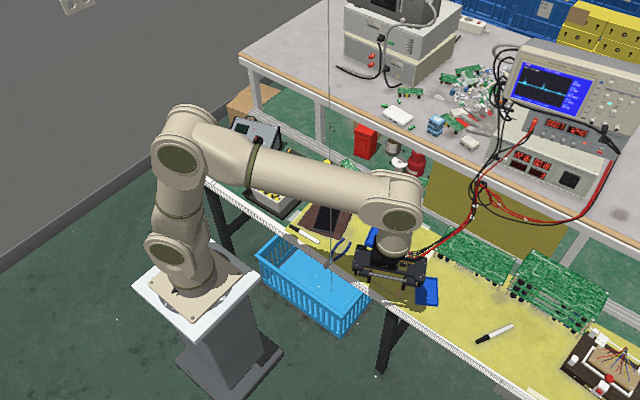

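View pics/side0.png

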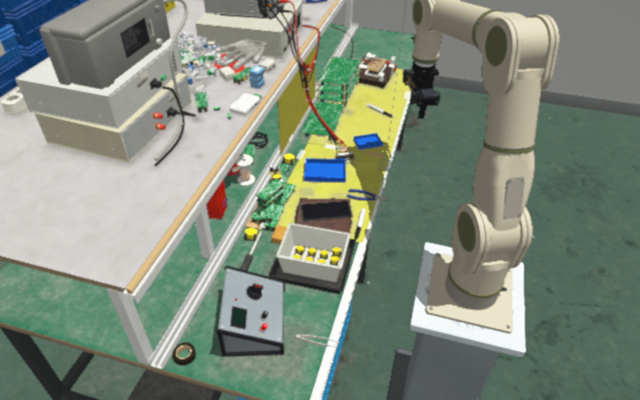

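The side view shows the load box at about (253,312), with the dark fuse bar at (256,292). The larger blue tray is at (325,170) and the smaller one at (368,140). The phone is at (325,210), the cutters at (360,195) and the tweezers at (318,340). Look-alikes are the display (239,318) and the binding posts (264,315) and (264,327).

```bash
cat > h.py <<'E'
from bench import sensors, vision, r
import cv2,numpy as np
from scipy.spatial.transform import Rotation as R
np.set_printoptions(precision=4,suppress=True)
def cam(n,s=None):
    m=vision.camera_model(n); f=200/np.tan(np.radians(m['vertical_fov'])/2)
    if 'hand_eye' in m:
        s=s or sensors.read_state(); T=np.eye(4);T[:3,:3]=R.from_quat(s['eef_rot']).as_matrix();T[:3,3]=s['ee_pos'];W=T@m['hand_eye']
    else: W=np.linalg.inv(m['camera_from_world'])
    return f,m['cx'],m['cy'],W
def ray(c,u,v):
    f,cx,cy,W=c; d=W[:3,:3]@np.array([(u-cx)/f,(v-cy)/f,1]); return W[:3,3],d/np.linalg.norm(d)
def onz(c,u,v,z):
    o,d=ray(c,u,v); return o+d*(z-o[2])/d[2]
def tri(rs):
    A=sum(np.eye(3)-np.outer(d,d) for o,d in rs); b=sum((np.eye(3)-np.outer(d,d))@o for o,d in rs)
    p=np.linalg.solve(A,b); return p,[np.linalg.norm((np.eye(3)-np.outer(d,d))@(p-o)) for o,d in rs]
def proj(c,p):
    f,cx,cy,W=c; q=np.linalg.inv(W)@np.append(p,1); return np.array([f*q[0]/q[2]+cx,f*q[1]/q[2]+cy])
E
python3 - <<'E'
from h import *
c=cam("side"); print("cam",c[3][:3,3], cam("scene")[3][:3,3])
for n,u,v,z in [("knob",256,292,.1),("boxFL",222,355,0),("boxFR",284,350,0),("trayC",325,170,.0),("small",368,140,0),("phone",325,210,0),("tweez",318,340,0),("cutters",360,195,0),("bin",313,250,.05),("shelfcorner",125,292,.3),("cuttersL",347,195,0),("shelfedgefar",335,12,.3)]: print(n,onz(c,u,v,z))
im=cv2.imread("pics/side0.png")
a=cv2.resize(im[255:365,200:360],None,fx=5,fy=5,interpolation=cv2.INTER_CUBIC)
cv2.imwrite("pics/side_box.png",a)
a=cv2.imread("pics/scene0.png")[100:300,200:450]; cv2.imwrite("pics/scene_c.png",cv2.resize(a,None,fx=3,fy=3,interpolation=cv2.INTER_CUBIC))
for n in ("side","scene"):
    im=cv2.imread(f"pics/{n}0.png");h=cv2.cvtColor(im,cv2.COLOR_BGR2HSV);m=cv2.inRange(h,(108,150,60),(122,255,255))
    k,l,st,ce=cv2.connectedComponentsWithStats(m)
    for i in range(1,k):
        if st[i,4]>60: print(n,st[i],ce[i])
E
```

```text
cam [0.184  0.9773 1.1505] [-0.3498 -0.8523  1.3744]
knob [0.5532 0.2499 0.1   ]
boxFL [0.5984 0.3918 0.    ]
boxFR [0.4507 0.3333 0.    ]
trayC [ 0.5491 -0.4158  0.    ]
small [ 0.4355 -0.6516  0.    ]
phone [ 0.4909 -0.2068  0.    ]
tweez [0.3745 0.2801 0.    ]
cutters [ 0.3938 -0.3162  0.    ]
bin [0.4652 0.0225 0.05  ]
shelfcorner [0.7477 0.4671 0.3   ]
cuttersL [ 0.4375 -0.303   0.    ]
shelfedgefar [ 0.7128 -1.1482  0.3   ]
side [  1   0  51  21 434] [24.2258  8.8226]
side [41  3 37 21 87] [58.4368 12.7931]
side [ 19  36  27  21 251] [31.9761 48.4064]
side [  0  57  24  19 164] [10.     64.7805]
side [355 134  27  15 285] [367.5158 141.0912]
side [305 158  40  23 850] [324.9729 169.7306]
scene [519  29  38  13 136] [536.3971  34.9559]
scene [ 511   62   81   54 1092] [559.6511  91.62  ]
scene [365 227  13  21 151] [371.0596 236.9801]
scene [415 277  23  29 528] [427.3883 292.4792]
```

View pics/side_box.png

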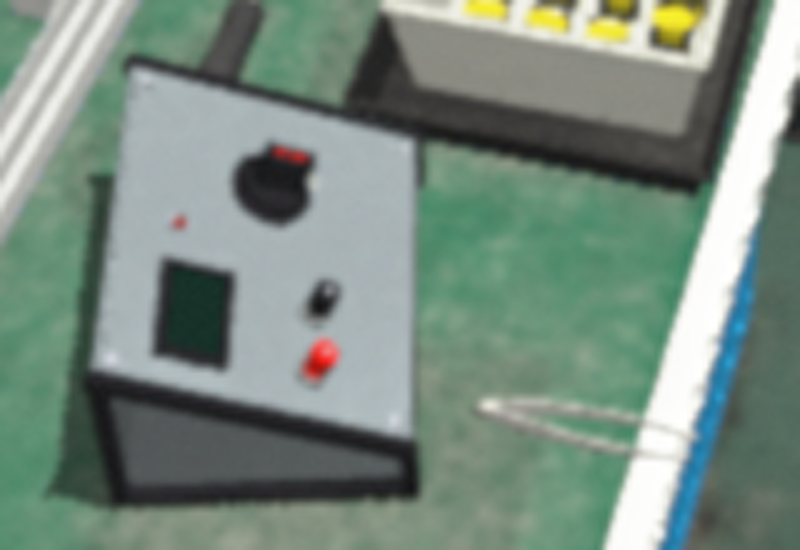

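View pics/scene_c.png

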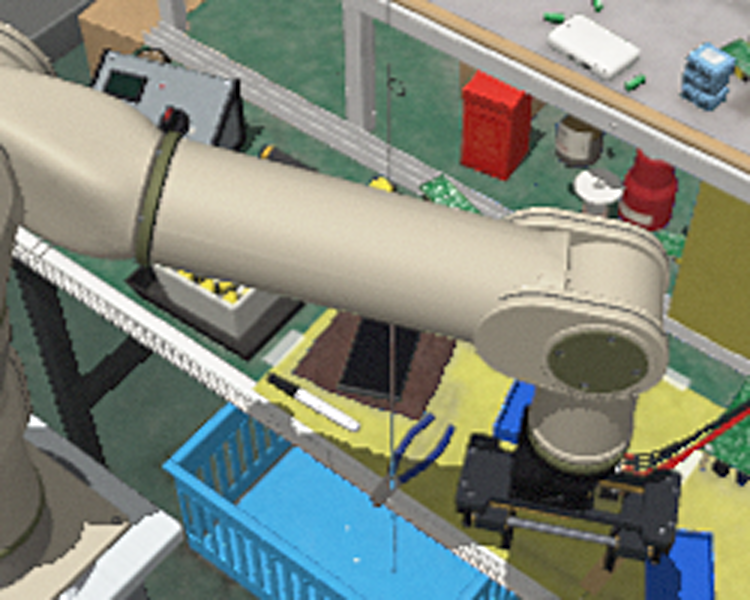

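Side crop: the panel corners, the fuse bar with its red line at full-picture (258,286), and the display and posts are all clear. In the scene view the bar is just visible above the arm at about (257,138). The carrier is the black knob with the red line; the display and posts are rejected.

Run:
```python
from h import *
c=cam("side");e=cam("scene")
P={}
for n,u,v,z in [("B-",130,68,.116),("F-",418,138,.046),("F+",412,440,.046),("B+",93,375,.116),("f+",415,493,0),("b+",120,500,0),("red1",272,150,.14),("red2",313,160,.14)]:
    P[n]=onz(c,200+u/5,255+v/5,z);print(n,P[n])
print(tri([ray(c,258.2,286),ray(e,257,137.5)]))
print("B+ tri",tri([ray(c,218.6,330),ray(e,200+103/3,100+52/3)]))
print("B- tri",tri([ray(c,226,268.6),ray(e,200+241/3,100+80/3)]))
# red mask
im=cv2.imread("pics/side0.png");h=cv2.cvtColor(im,cv2.COLOR_BGR2HSV);m=cv2.inRange(h,(0,120,90),(8,255,255))|cv2.inRange(h,(172,120,90),(180,255,255))
ys,xs=np.nonzero(m[260:330,215:285]);print(np.c_[xs+215,ys+260][:40].tolist())
# side tray corners
m=cv2.inRange(h,(100,130,50),(125,255,255))[120:190,295:390];k,l,st,ce=cv2.connectedComponentsWithStats(m)
for i in range(1,k):
    if st[i,4]>80:
        cn,_=cv2.findContours((l==i).astype(np.uint8),cv2.RETR_EXTERNAL,2);ap=cv2.approxPolyDP(max(cn,key=len),2.5,True)[:,0]+[295,120]
        for p in ap: print(p,onz(c,*p,.024))
```

```text
B- [0.6536 0.2113 0.116 ]
F- [0.5102 0.1601 0.046 ]
F+ [0.4504 0.3416 0.046 ]
B+ [0.5922 0.392  0.116 ]
f+ [0.4498 0.3438 0.    ]
b+ [0.5935 0.3904 0.    ]
red1 [0.5512 0.2581 0.14  ]
red2 [0.5289 0.2581 0.14  ]
(array([0.5578, 0.2313, 0.1054]), [np.float64(0.004622792996678122), np.float64(0.00462279299667783)])
B+ tri (array([0.5931, 0.3894, 0.1104]), [np.float64(0.001226353750044992), np.float64(0.0012263537500450342)])
B- tri (array([0.6636, 0.2005, 0.1052]), [np.float64(0.004806436962711494), np.float64(0.004806436962711403)])
[[255, 285], [256, 285], [257, 285], [258, 285], [256, 286], [257, 286], [258, 286], [259, 286], [260, 286], [261, 286], [259, 287], [260, 287], [264, 323], [265, 323], [263, 324], [264, 324], [265, 324], [262, 325], [263, 325], [264, 325], [265, 325], [266, 325], [262, 326], [263, 326], [264, 326], [265, 326], [266, 326], [261, 327], [262, 327], [263, 327], [264, 327], [265, 327], [266, 327], [261, 328], [262, 328], [263, 328], [264, 328], [265, 328], [261, 329], [262, 329]]
[375 134] [ 0.412  -0.6664  0.024 ]
[355 137] [ 0.4838 -0.6227  0.024 ]
[359 148] [ 0.4525 -0.5553  0.024 ]
[381 145] [ 0.375  -0.5995  0.024 ]
[344 158] [ 0.4926 -0.4769  0.024 ]
[307 159] [ 0.6235 -0.4306  0.024 ]
[305 179] [ 0.5959 -0.3167  0.024 ]
[343 181] [ 0.4636 -0.3452  0.024 ]
```

Box yaw is about 0.33 rad and its azimuth is about 0.39, so the sleeve tilts almost exactly in the arm's radial plane. The rows only turn about the tool's z, so I need to learn how the arm behaves at the edge of its reach. I'll stretch outward in free space and see whether the tool tilts and whether that persists.

```bash
python3 -m crank '[[[0,1,-0.4],0],[[0,1,-0.4],0],[[0,1,-0.4],0],[[0,1,-0.4],0],[[0,1,-0.4],0],[[0,1,-0.4],0],[[0,1,-0.4],0],[[0,1,-0.2],0],[[0,1,-0.2],0],[[0,1,-0.2],0]]'
python3 - <<'E'
from h import *
s=sensors.read_state();print(s['joint_positions'],s['ee_pos'],R.from_quat(s['eef_rot']).as_matrix()[:,2])
c=cam("side");e=cam("scene")
print("shelf corner",tri([ray(c,125,290),ray(e,241,60)]))
print("shelf edge pt x at side", tri([ray(c,325,8),ray(e,632,222)]))
E
```

```text
time: 1.4
ee_pos: [0.3628, -0.7838, 0.2986]
eef_rot: [0.977, 0.214, 0.005, 0.016]
ft_force: [-0.3, -0.7, -0.1]
width: 0.0872
grip_force: 0.0
[ 1.0301  1.0906  0.7273  0.1621 -0.6843  1.8936  0.0035] [ 0.3628 -0.7838  0.2986] [ 0.0171 -0.0292 -0.9994]
shelf corner (array([0.7466, 0.4601, 0.287 ]), [np.float64(0.010673450405913705), np.float64(0.010673450405913582)])
shelf edge pt x at side (array([ 0.7307, -1.0196,  0.371 ]), [np.float64(0.010038551438173705), np.float64(0.010038551438173785)])
```

```bash
python3 -m crank '[[[0,1,0],0],[[0,1,0],0],[[0,1,0],0],[[0,1,0],0]]'
python3 - <<'E'
from h import *
s=sensors.read_state();print(s['joint_positions'],s['ee_pos'],R.from_quat(s['eef_rot']).as_matrix())
E
python3 -m crank '[[[0,-1,0],0],[[0,-1,0],0],[[0,-1,0],0]]'
python3 - <<'E'
from h import *
s=sensors.read_state();print(s['joint_positions'],s['ee_pos'],R.from_quat(s['eef_rot']).as_matrix())
E
```

```text
time: 1.9
ee_pos: [0.3792, -0.8207, 0.2723]
eef_rot: [0.975, 0.213, 0.013, 0.055]
ft_force: [0.1, 0.5, 0.0]
width: 0.0871
grip_force: 0.0
[ 1.0182  1.1634  1.2066  0.1615 -1.1547  1.8038  0.0358] [ 0.3792 -0.8207  0.2723] [[ 0.9088  0.4142  0.0493]
 [ 0.4172 -0.9032 -0.1008]
 [ 0.0028  0.1122 -0.9937]]
time: 2.28
ee_pos: [0.3499, -0.7533, 0.2654]
eef_rot: [0.975, 0.213, 0.013, 0.056]
ft_force: [0.2, 0.1, 1.3]
width: 0.0867
grip_force: 0.0
[ 0.6393  0.9906  1.2778  0.8367 -0.9898  1.6515  0.3028] [ 0.3499 -0.7533  0.2654] [[ 0.9089  0.4142  0.0495]
 [ 0.4171 -0.903  -0.1027]
 [ 0.0022  0.114  -0.9935]]
```

The tilt persists, so pushing at the reach limit re-orients the tool. I'll go over high in the box's azimuth and push there in free space, clear of the shelf edge at x≈0.74.

```bash
python3 -m crank '[[[0.6,-1,-0.7],0],[[0.6,-1,-0.7],0],[[0.6,-1,-0.7],0],[[0.6,-1,-0.7],0],[[0.6,-1,-0.7],0],[[0.6,-1,-0.7],0],[[0.6,-1,-0.7],0],[[0.6,-1,-0.7],0],[[0.6,-1,-0.7],0],[[0.6,-1,-0.7],0],[[0.6,-1,-0.7],0],[[0.6,-1,-0.7],0]]'
python3 -m crank '[[[0.6,-1,-0.7],0],[[0.6,-1,-0.7],0],[[0.6,-1,-0.7],0],[[0.6,-1,-0.7],0],[[0.6,-1,-0.7],0],[[0.6,-1,-0.7],0],[[0.6,-1,-0.7],0],[[0.6,-1,-0.7],0],[[0.6,-1,-0.7],0],[[0.6,-1,-0.7],0],[[0.6,-1,-0.7],0],[[0.6,-1,-0.7],0]]'
cat >> h.py <<'E'
def st():
    s=sensors.read_state();M=R.from_quat(s['eef_rot']).as_matrix();print("t",s['time'],"q",s['joint_positions'],"p",s['ee_pos'],"W",round(float(s['width']),4),"grip",round(float(s['grip_force']),2));print(M,"ft",s['ft_force'],"tq",s['torque'])
    z=M[:,2];print("tilt",np.degrees(np.arccos(-z[2])),"az",np.degrees(np.arctan2(z[1],z[0])));return s,M
E
python3 -c "from h import *;st()"
```

```text
time: 3.78
ee_pos: [0.3851, -0.3153, 0.4751]
eef_rot: [0.975, 0.216, 0.016, 0.054]
ft_force: [1.0, 0.5, -0.7]
width: 0.0871
grip_force: 0.0
time: 5.28
ee_pos: [0.3869, -0.0281, 0.6263]
eef_rot: [0.974, 0.21, 0.037, 0.072]
ft_force: [-1.2, -1.3, -0.4]
width: 0.087
grip_force: 0.0
t 5.275 q [ 0.2806 -0.1212 -0.3651  1.1023  0.101   2.0579 -1.1796] p [ 0.3869 -0.0281  0.6263] W 0.087 grip 0.0
[[ 0.9094  0.4031  0.1025]
 [ 0.4137 -0.9019 -0.1239]
 [ 0.0425  0.155  -0.987 ]] ft [-1.2499 -1.3037 -0.3932] tq [ 0.1055  0.2021 -0.0283]
tilt 9.251033763313615 az -50.391387754834525
```

```bash
python3 -m crank '[[[0.1,-1,-0.5],0],[[0.1,-1,-0.5],0],[[0.1,-1,-0.5],0],[[0.1,-1,-0.5],0],[[0.1,-1,-0.5],0],[[0.1,-1,-0.5],0],[[0.1,-1,-0.5],0],[[0.1,-1,-0.5],0],[[0.1,-1,-0.5],0],[[0.1,-1,-0.5],0]]';python3 -c "from h import *;st()"
```

```text
time: 6.52
ee_pos: [0.2971, 0.2074, 0.6412]
eef_rot: [0.97, 0.211, 0.097, 0.07]
ft_force: [0.3, 0.3, -0.3]
width: 0.0869
grip_force: 0.0
t 6.525 q [ 0.5848 -0.3018 -0.9716  1.086  -0.0871  2.0579 -1.5754] p [0.2971 0.2074 0.6412] W 0.0869 grip 0.0
[[ 0.892   0.3965  0.2169]
 [ 0.4236 -0.9008 -0.0955]
 [ 0.1576  0.177  -0.9715]] ft [ 0.2682  0.3427 -0.3253] tq [ 0.1191  0.1888 -0.0525]
tilt 13.710403291535565 az -23.75097968303573
```

```bash
python3 -m crank '[[[0.3,-0.4,-1],0],[[0.3,-0.4,-1],0],[[0.3,-0.4,-1],0],[[0.3,-0.4,-1],0],[[0.3,-0.4,-1],0],[[0.3,-0.4,-1],0]]';python3 -c "from h import *;st()"
```

```text
time: 7.28
ee_pos: [0.3036, 0.3205, 0.6991]
eef_rot: [0.958, 0.223, 0.171, 0.053]
ft_force: [-0.3, -0.8, 0.0]
width: 0.0867
grip_force: 0.0
t 7.275 q [ 1.0266 -0.3155 -1.4684  0.7976 -0.1424  2.058  -1.6856] p [0.3036 0.3205 0.6991] W 0.0867 grip 0.0
[[ 0.8417  0.41    0.3513]
 [ 0.4464 -0.8945 -0.0258]
 [ 0.3036  0.1785 -0.9359]] ft [-0.3114 -0.7973  0.012 ] tq [ 0.0438  0.4598 -0.0004]
tilt 20.623963331525974 az -4.196615491958954
```

```bash
python3 -m crank '[[[0.25,-0.7,-0.9],0],[[0.25,-0.7,-0.9],0],[[0.25,-0.7,-0.9],0]]';python3 -c "from h import *;st()"
```

```text
time: 7.65
ee_pos: [0.2719, 0.3746, 0.7157]
eef_rot: [0.952, 0.227, 0.203, 0.039]
ft_force: [-0.2, 0.7, -0.5]
width: 0.0872
grip_force: 0.0
t 7.65 q [ 1.0479 -0.3846 -1.4684  0.7174 -0.2357  2.0579 -1.7445] p [0.2719 0.3746 0.7157] W 0.0872 grip 0.0
[[ 0.8148  0.4158  0.4041]
 [ 0.4474 -0.8942  0.018 ]
 [ 0.3688  0.1661 -0.9146]] ft [-0.2237  0.7382 -0.5393] tq [-0.0141  0.5039 -0.0468]
tilt 23.856666998862917 az 2.544173197797445
```

```bash
python3 -m crank '[[[-0.4,-0.75,-0.9],0],[[-0.4,-0.75,-0.9],0],[[-0.4,-0.75,-0.9],0],[[-0.4,-0.75,-0.9],0]]';python3 -c "from h import *;st()"
```

```text
time: 8.15
ee_pos: [0.1633, 0.4169, 0.7211]
eef_rot: [0.944, 0.231, 0.234, 0.018]
ft_force: [-0.3, -0.2, 0.7]
width: 0.0871
grip_force: 0.0
t 8.15 q [ 0.6992 -0.3794 -1.4683  0.7335 -0.1011  2.0579 -1.9921] p [0.1633 0.4169 0.7211] W 0.0871 grip 0.0
[[ 0.7838  0.4275  0.4504]
 [ 0.444  -0.8929  0.0747]
 [ 0.4341  0.1415 -0.8897]] ft [-0.2824 -0.1615  0.704 ] tq [-0.0347  0.542   0.0348]
tilt 27.165580986391003 az 9.414930186392272
```

Run:
```python
from h import *
import pickle
s=sensors.read_state();im=vision.camera("wrist");pickle.dump((s,im),open("w1.pkl","wb"))
c=cam("wrist",s);u,v=proj(c,np.array([.556,.25,.1])).astype(int);print(u,v)
im=im[:,:,::-1];x0=np.clip(u-100,0,440);y0=np.clip(v-75,0,250);print(x0,y0)
cv2.imwrite("pics/w1.png",cv2.resize(im[y0:y0+150,x0:x0+200],None,fx=4,fy=4,interpolation=cv2.INTER_CUBIC))
```

```text
403 156
303 81
```

View pics/w1.png

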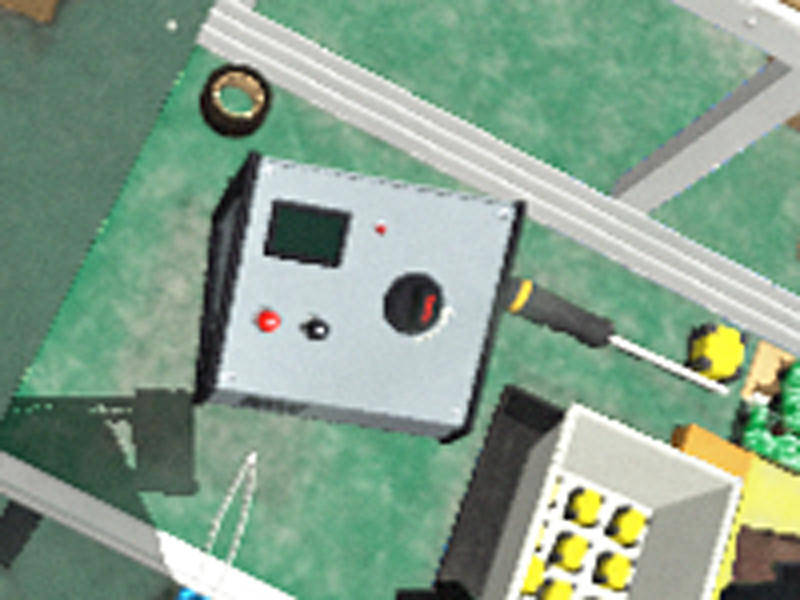

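The wrist crop shows the box with its panel corners at (257,155), (522,205), (466,430) and (215,395). The black bezel is centred at (414,303), the red line runs from (433,295) to (425,320), and the display and posts sit on the left half. I'll triangulate against the side view.

Run:
```python
from h import *
import pickle
s,im=pickle.load(open("w1.pkl","rb"));w=cam("wrist",s);c=cam("side")
W=lambda u,v:ray(w,303+u/4,81+v/4)
S=lambda u,v:ray(c,200+u/5,255+v/5)
P={}
for n,a,b in [("B+",(257,155),(93,375)),("B-",(522,205),(130,68)),("F-",(466,430),(418,138)),("F+",(215,395),(412,440)),("red",(429,307),(289,155))]:
    p,e=tri([W(*a),S(*b)]);P[n]=p;print(n,p,e[0])
g=lambda a:P[a]
print("w",np.linalg.norm(g("B+")-g("B-")),np.linalg.norm(g("F+")-g("F-")),"d",np.linalg.norm(g("B+")-g("F+")),np.linalg.norm(g("B-")-g("F-")))
yd=(g("B+")-g("B-")+g("F+")-g("F-"));yaw=np.arctan2(-yd[0],yd[1]);xd=g("B+")+g("B-")-g("F+")-g("F-");print("yaw",yaw,np.arctan2(xd[1],xd[0]),"slope",np.degrees(np.arctan2(xd[2],np.hypot(*xd[:2]))))
yaw2=np.arctan2(*(lambda d:(d[1],d[0]))(xd)); C=sum(P[k] for k in("B+","B-","F+","F-"))/4;print("C",C)
yw=(yaw+yaw2)/2
for yw in (yw,):
  a=np.radians(25);n=np.array([-np.sin(a)*np.cos(yw),-np.sin(a)*np.sin(yw),np.cos(a)]);X=np.array([np.cos(a)*np.cos(yw),np.cos(a)*np.sin(yw),np.sin(a)]);Y=np.cross(n,X)
  print("n",n)
  C0=np.array([C[0],C[1],.081])
  d=P["red"]-C0;print("red in panel frame",X@d,Y@d,n@d)
  o,dd=W(414,303);t=(n@(C0+.004*n-o))/(n@dd);q=o+t*dd;print("bezel W",q,X@(q-C0),Y@(q-C0))
  # red ends at bar top (h=.033 above panel)
  for e in [(433,296),(425,319)]:
    o,dd=W(*e);t=(n@(C0+.0325*n-o))/(n@dd);q=o+t*dd;print("redend",q,X@(q-C0),Y@(q-C0))
  for e in [(272,150),(313,160)]:
    o,dd=S(*e);t=(n@(C0+.0325*n-o))/(n@dd);q=o+t*dd;print("redendS",q,X@(q-C0),Y@(q-C0))
```

```text
B+ [0.5946 0.39   0.1142] 0.0016917526080623179
B- [0.6618 0.2001 0.1037] 0.0026312482917558748
F- [0.514  0.1536 0.0388] 0.001798273192974852
F+ [0.4525 0.3353 0.0347] 0.0005304612836574767
red [0.5554 0.2335 0.1061] 0.00163229459304424
w 0.20171302650665035 0.19188723749020417 d 0.17170492390480785 0.1679631326710495
yaw 0.33339509713231497 0.33601919110176015 slope 25.190746635653174
C [0.5557 0.2698 0.0729]
n [-0.3992 -0.1388  0.9063]
red in panel frame -0.0005288769488346577 -0.03417038857983099 0.02794956944248627
bezel W [0.5655 0.2386 0.085 ] 0.0007780929524036451 -0.03265131552446736
redend [0.5618 0.2353 0.1142] 0.008947133942466358 -0.03453803039953544
redend [0.5469 0.2323 0.1072] -0.007639064055097395 -0.03248643291920017
redendS [0.5605 0.2399 0.1144] 0.009301888720966947 -0.029787242896800622
redendS [0.541  0.233  0.1047] -0.013585434489179623 -0.029860030291152806
```

```bash
python3 -m crank '[[[-1,-0.5,-0.35],0],[[-1,-0.5,-0.35],0],[[-1,-0.5,-0.35],0],[[-1,-0.5,-0.35],0],[[-1,-0.5,-0.35],0],[[-1,-0.5,-0.35],0],[[-1,-0.5,-0.35],0],[[-1,-0.5,-0.35],0]]';python3 -c "from h import *;st()"
```

```text
time: 9.2
ee_pos: [-0.0964, 0.4097, 0.6352]
eef_rot: [0.94, 0.235, 0.248, -0.002]
ft_force: [-0.4, 0.7, -0.9]
width: 0.0869
grip_force: 0.0
t 9.2 q [-0.0114 -0.4997 -1.3699  0.9731 -0.0388  2.0578 -2.5121] p [-0.0964  0.4097  0.6352] W 0.0869 grip 0.0
[[ 0.7673  0.4423  0.4644]
 [ 0.4402 -0.8898  0.1201]
 [ 0.4664  0.1123 -0.8774]] ft [-0.3506  0.7251 -0.8973] tq [-0.1225  0.5484  0.0104]
tilt 28.667015358414744 az 14.495378842325671
```

```bash
python3 -m crank '[[[1,0.8,0.8],0],[[1,0.8,0.8],0],[[1,0.8,0.8],0],[[1,0.8,0.8],0],[[1,0.8,0.8],0],[[1,0.8,0.8],0],[[1,0.8,0.8],0],[[1,0.8,0.8],0],[[1,0.8,0.8],0],[[1,0.8,0.8],0]]';python3 -c "from h import *;st()"
python3 -m crank '[[[-0.6,1,0.5],0],[[-0.6,1,0.5],0],[[-0.6,1,0.5],0],[[-0.6,1,0.5],0],[[-0.6,1,0.5],0],[[-0.6,1,0.5],0],[[-0.6,1,0.5],0],[[-0.6,1,0.5],0],[[-0.6,1,0.5],0],[[-0.6,1,0.5],0],[[-0.6,1,0.5],0]]';python3 -c "from h import *;st()"
```

```text
time: 10.45
ee_pos: [0.3542, 0.3566, 0.592]
eef_rot: [0.94, 0.234, 0.248, -0.002]
ft_force: [-0.0, -0.7, 1.3]
width: 0.0871
grip_force: 0.0
t 10.45 q [-0.2534 -0.1933 -0.6802  1.2996  0.1918  1.6002 -1.9869] p [0.3542 0.3566 0.592 ] W 0.0871 grip 0.0
[[ 0.7677  0.4415  0.4646]
 [ 0.4395 -0.8902  0.1197]
 [ 0.4664  0.1123 -0.8774]] ft [-0.0152 -0.7464  1.2502] tq [-0.1089  0.5164  0.0212]
tilt 28.667710571883923 az 14.446650745564261
time: 11.82
ee_pos: [0.437, -0.0024, 0.3956]
eef_rot: [0.942, 0.234, 0.241, -0.001]
ft_force: [0.3, -0.5, 0.6]
width: 0.0874
grip_force: 0.0
t 11.825 q [ 0.0176 -0.4861 -0.0164  1.9514 -0.1329  1.2047 -1.0649] p [ 0.437  -0.0024  0.3956] W 0.0874 grip 0.0
[[ 0.7742  0.4413  0.4537]
 [ 0.44   -0.8905  0.1155]
 [ 0.4551  0.1102 -0.8836]] ft [ 0.256  -0.5021  0.5574] tq [-0.1652  0.5129  0.0094]
tilt 27.918513085386305 az 14.283831477237946
```

```bash
python3 -m crank '[[[-0.7,-0.75,-0.45],0],[[-0.7,-0.75,-0.45],0],[[-0.7,-0.75,-0.45],0]]';python3 -c "from h import *;st()"
```

```text
time: 12.2
ee_pos: [0.4201, 0.0032, 0.3816]
eef_rot: [0.948, 0.223, 0.225, -0.005]
ft_force: [-0.8, -0.6, 1.3]
width: 0.0873
grip_force: 0.0
t 12.2 q [ 0.2462 -0.4986 -0.1709  1.9737 -0.2386  1.2323 -1.    ] p [0.4201 0.0032 0.3816] W 0.0873 grip 0.0
[[ 0.7987  0.4257  0.4252]
 [ 0.4211 -0.9003  0.1102]
 [ 0.4298  0.091  -0.8983]] ft [-0.7891 -0.606   1.308 ] tq [-0.1153  0.4745 -0.0216]
tilt 26.05889867793472 az 14.533797960371995
```

```bash
python3 -m crank '[[[-0.7,1,-0.25],0],[[-0.7,1,-0.25],0],[[-0.7,1,-0.25],0],[[-0.7,1,-0.25],0],[[-0.7,1,-0.25],0],[[-0.7,1,-0.25],0],[[-0.7,1,-0.25],0],[[-0.7,1,-0.25],0]]';python3 -c "from h import *;st()"
```

```text
time: 13.2
ee_pos: [0.3708, -0.2822, 0.3846]
eef_rot: [0.945, 0.236, 0.226, -0.01]
ft_force: [-0.5, -0.4, 0.2]
width: 0.0872
grip_force: 0.0
t 13.2 q [ 0.2718 -0.2944  0.4601  1.8031 -0.2621  1.363  -0.3279] p [ 0.3708 -0.2822  0.3846] W 0.0872 grip 0.0
[[ 0.7862  0.4502  0.4233]
 [ 0.4412 -0.8886  0.1256]
 [ 0.4326  0.088  -0.8973]] ft [-0.4696 -0.4381  0.1657] tq [-0.1488  0.4621 -0.0418]
tilt 26.199835380443453 az 16.525282081268603
```

```bash
python3 -m crank '[[[-0.65,-1,-0.4],0],[[-0.65,-1,-0.4],0],[[-0.65,-1,-0.4],0]]';python3 -c "from h import *;st()"
```

```text
time: 13.58
ee_pos: [0.2766, -0.2343, 0.3847]
eef_rot: [0.944, 0.238, 0.227, -0.01]
ft_force: [-0.2, -0.2, 0.5]
width: 0.0873
grip_force: 0.0
t 13.575 q [ 0.5184 -0.4959  0.2998  1.9429 -0.2648  1.4596 -0.2773] p [ 0.2766 -0.2343  0.3847] W 0.0873 grip 0.0
[[ 0.7836  0.4536  0.4246]
 [ 0.4444 -0.8868  0.1273]
 [ 0.4342  0.089  -0.8964]] ft [-0.178  -0.2322  0.4628] tq [-0.1081  0.5048  0.0137]
tilt 26.310619639036837 az 16.68533155629934
```

```bash
python3 -m crank '[[[-0.65,-1,-0.4],0],[[-0.65,-1,-0.4],0]]';python3 -c "from h import *;st()"
```

```text
time: 13.82
ee_pos: [0.2457, -0.2238, 0.3883]
eef_rot: [0.945, 0.237, 0.225, -0.006]
ft_force: [0.1, -0.4, 1.5]
width: 0.0873
grip_force: 0.0
t 13.825 q [ 0.9142 -0.4979  0.088   1.9582 -0.3909  1.5387 -0.0994] p [ 0.2457 -0.2238  0.3883] W 0.0873 grip 0.0
[[ 0.7858  0.4513  0.4229]
 [ 0.4457 -0.8873  0.1186]
 [ 0.4288  0.0953 -0.8984]] ft [ 0.1479 -0.4158  1.4586] tq [-0.1164  0.5192  0.0181]
tilt 26.055773493281738 az 15.66395129358964
```

```bash
python3 -m crank '[[[0.9,0.4,0.8],0],[[0.9,0.4,0.8],0],[[0.9,0.4,0.8],0],[[0.9,0.4,0.8],0],[[0.9,0.4,0.8],0],[[0.9,0.4,0.8],0]]';python3 -m crank '[[[0.45,-1,0.55],0],[[0.45,-1,0.55],0],[[0.45,-1,0.55],0],[[0.45,-1,0.55],0],[[0.45,-1,0.55],0],[[0.45,-1,0.55],0],[[0.45,-1,0.55],0],[[0.45,-1,0.55],0],[[0.45,-1,0.55],0],[[0.45,-1,0.55],0],[[0.45,-1,0.55],0],[[0.45,-1,0.55],0.5]]' 0.5
python3 - <<'E'
from h import *
import pickle
s,M=st();im=vision.camera("wrist");pickle.dump((s,im),open("w2.pkl","wb"));cv2.imwrite("pics/w2.png",im[:,:,::-1])
print(proj(cam("wrist",s),np.array([.5536,.2341,.1105])))
E
```

```text
time: 14.58
ee_pos: [0.468, -0.1985, 0.3344]
eef_rot: [0.945, 0.237, 0.225, -0.007]
ft_force: [0.3, 0.5, -0.5]
width: 0.087
grip_force: 0.0
time: 16.08
ee_pos: [0.5148, 0.2181, 0.1918]
eef_rot: [0.953, 0.203, 0.225, -0.015]
ft_force: [0.7, -1.0, -1.0]
width: 0.0435
grip_force: 0.0
t 16.075 q [ 0.7756 -0.1365 -1.2246  2.0364 -0.0643  0.7048 -1.5858] p [0.5148 0.2181 0.1918] W 0.0435 grip 0.0
[[ 0.8162  0.3944  0.4223]
 [ 0.3809 -0.9168  0.1199]
 [ 0.4345  0.063  -0.8985]] ft [ 0.7058 -0.9667 -1.0013] tq [-0.1806  0.5314 -0.0819]
tilt 26.04054461834337 az 15.852764613310185
[317.0706 198.8939]
```

View pics/w2.png

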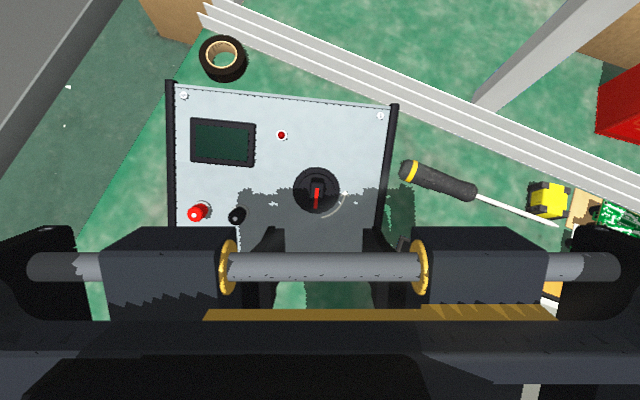

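The bar with its red line stands at about (317,196), within 3 px of prediction. The line runs nearly along the picture's vertical, so the tool is almost aligned with it.

Run:
```python
from h import *
import pickle
s,im=pickle.load(open("w2.pkl","rb"));w=cam("wrist",s);s1,_=pickle.load(open("w1.pkl","rb"));w1=cam("wrist",s1);c=cam("side")
h=cv2.cvtColor(im,cv2.COLOR_RGB2HSV);m=(cv2.inRange(h,(0,140,90),(10,255,255))|cv2.inRange(h,(170,140,90),(180,255,255)))
m[:150]=0;m[230:]=0;m[:,:290]=0;m[:,350:]=0
ys,xs=np.nonzero(m);rc=cv2.minAreaRect(np.c_[xs,ys].astype(np.float32));print(rc,len(xs));u,v=rc[0]
d=im[150:240,270:370].max(2)<75; k,l,stt,ce=cv2.connectedComponentsWithStats(d.astype(np.uint8)); print([ (stt[i].tolist(),ce[i]+[270,150]) for i in range(1,k) if stt[i,4]>300])
p,e=tri([ray(w,u,v),ray(c,257.8,285.9)]);print("w2+side",p,e)
p,e=tri([ray(w,u,v),ray(w1,303+429/4,81+307/4)]);print("w2+w1",p,e)
p,e=tri([ray(w,u,v),ray(w1,303+429/4,81+307/4),ray(c,257.8,285.9)]);print(p,e)
yw=.3347;a=np.radians(25);n=np.array([-np.sin(a)*np.cos(yw),-np.sin(a)*np.sin(yw),np.cos(a)]);Y=np.array([-np.sin(yw),np.cos(yw),0])
M=R.from_quat(s['eef_rot']).as_matrix()
A,B=[(lambda o,dd:o+dd*(n@(p-o))/(n@dd))(*ray(w,*q)) for q in [(xs[ys==ys.min()].mean(),ys.min()),(xs[ys==ys.max()].mean(),ys.max())]]
print(A,B,"len",np.linalg.norm(A-B),"line in tool",M.T@(A-B), "angle",np.arctan2(*(M.T@(A-B))[[1,0]]))
print("line vs slope",np.arctan2((A-B)@Y,(A-B)@np.cross(Y,n)))
# panel corners in this view
print("B+",onz(w,175,82,.116),"B-",onz(w,396,103,.116))
for top in (p,np.array([.5536,.2341,.1105])): print("top in tool", M.T@(top-s['ee_pos']))
print("n in tool",M.T@n)
```

```text
((316.0, 198.0), (20.0, 4.0), 90.0) 83
[([23, 18, 47, 46, 1582], array([315.7358, 189.7048]))]
w2+side [0.554  0.2353 0.1075] [np.float64(0.000572767214680837), np.float64(0.0005727672146810734)]
w2+w1 [0.5532 0.235  0.1139] [np.float64(0.00015864579603981345), np.float64(0.00015864579603970964)]
[0.5543 0.2349 0.1088] [np.float64(0.00044275097749223993), np.float64(0.0017031425567108998), np.float64(0.0014857231715697647)]
[0.5617 0.2382 0.1125] [0.5466 0.2328 0.1051] len 0.01770675181265592 line in tool [0.0176 0.0014 0.0003] angle 0.07936102121246344
line vs slope 0.012038566885572203
B+ [0.5976 0.3889 0.116 ] B- [0.6625 0.2038 0.116 ]
top in tool [ 0.0026 -0.0051  0.0933]
top in tool [ 0.0025 -0.0045  0.0913]
n in tool [ 0.0151  0.0269 -0.9995]
```

```bash
python3 -m crank '[[[0.02,-0.04,0.8],0.3],[[0.02,-0.04,0.8],0],[[0.02,-0.04,0.8],0],[[0.02,-0.04,0.7],0],[[0,0,0.4],0],[[0,0,0.2],0],[[0,0,0],0]]' 0.5 15; python3 -m crank '[[[0,0,0],0],[[0,0,0],0],[[0,0,0],0],[[0,0,0],0]]' 0 15; python3 -c "from h import *;st()"
```

```text
time: 17.0
ee_pos: [0.5598, 0.2336, 0.0952]
eef_rot: [0.957, 0.184, 0.223, -0.019]
ft_force: [0.1, 0.2, 0.2]
width: 0.0436
grip_force: 0.0
time: 17.5
ee_pos: [0.559, 0.235, 0.0953]
eef_rot: [0.957, 0.185, 0.223, -0.02]
ft_force: [-5.3, 5.6, 0.9]
width: 0.0125
grip_force: 15.0
t 17.5 q [ 0.5055  0.3256 -1.1437  2.0313  0.734   0.6411 -2.2687] p [0.559  0.235  0.0953] W 0.0125 grip 15.04
[[ 0.8324  0.3625  0.4191]
 [ 0.345  -0.9309  0.1199]
 [ 0.4336  0.0447 -0.9   ]] ft [-5.2842  5.5917  0.9109] tq [0.7572 1.3823 0.5705]
tilt 25.843827754333873 az 15.968064412629882
```

```bash
python3 -m crank '[[[0,-0.05,0],0],[[0,0,0],-0.7],[[0,0,0],-0.7],[[0,0,0],-0.7],[[0,0,0],0]]'; python3 -c "from h import *;st()"
```

```text
time: 18.12
ee_pos: [0.5591, 0.2354, 0.0952]
eef_rot: [0.92, 0.322, 0.223, 0.014]
ft_force: [-2.7, 1.2, 1.8]
width: 0.0122
grip_force: 14.9
t 18.125 q [ 0.5425  0.3549 -1.1953  2.0295  0.7829  0.6634 -2.0107] p [0.5591 0.2354 0.0952] W 0.0122 grip 14.9
[[ 0.693   0.5863  0.4195]
 [ 0.5985 -0.7923  0.1186]
 [ 0.4019  0.1689 -0.9   ]] ft [-2.6781  1.1951  1.7912] tq [0.3675 0.9595 0.2958]
tilt 25.84709966414226 az 15.781705617708885
```

```bash
python3 -m crank '[[[0,0,0],-0.7],[[0,0,-0.06],0],[[0,0,0],0]]'; python3 -c "from h import *;st()"; python3 -m crank '[[[0,0,0],-0.7],[[0,0,0],0]]'; python3 -c "from h import *;st()"
```

```text
time: 18.5
ee_pos: [0.5581, 0.2348, 0.0961]
eef_rot: [0.904, 0.365, 0.222, 0.024]
ft_force: [5.7, 6.6, -11.4]
width: 0.0117
grip_force: 14.9
t 18.5 q [ 0.5613  0.3618 -1.2172  2.0305  0.7919  0.6711 -1.9214] p [0.5581 0.2348 0.0961] W 0.0117 grip 14.89
[[ 0.6353  0.649   0.4186]
 [ 0.6702 -0.7326  0.1187]
 [ 0.3838  0.2051 -0.9004]] ft [  5.7368   6.5621 -11.4165] tq [0.8673 0.6018 0.5444]
tilt 25.79449181879718 az 15.831932847340129
time: 18.75
ee_pos: [0.5581, 0.2346, 0.096]
eef_rot: [0.885, 0.409, 0.22, 0.035]
ft_force: [3.2, 4.0, -9.9]
width: 0.012
grip_force: 14.9
t 18.75 q [ 0.5741  0.3731 -1.2348  2.0301  0.8086  0.6797 -1.8331] p [0.5581 0.2346 0.096 ] W 0.012 grip 14.89
[[ 0.5681  0.7086  0.4185]
 [ 0.7394 -0.6628  0.1184]
 [ 0.3612  0.2422 -0.9005]] ft [ 3.2367  3.9561 -9.8976] tq [0.6697 0.7195 0.4855]
tilt 25.780003887464996 az 15.793546062783063
```

```bash
cat >> h.py <<'E'
def q():
    s=sensors.read_state();M=R.from_quat(s['eef_rot']).as_matrix();n=np.array([-.3993,-.1388,.9063]);P0=np.array([.5591,.2354,.0952])
    X=np.array([.856,.2977,.4226]);Y=np.cross(n,X)
    d=s['ee_pos']-P0;print("out mm",1e3*n@d,"lat",1e3*X@d,1e3*Y@d,"Faxial",n@s['ft_force'],"F tool",M.T@s['ft_force'],"barang",np.arctan2(Y@M[:,0],X@M[:,0]),"W",s['width'],"grip",s['grip_force'],"q7",s['joint_positions'][6])
E
python3 -m crank '[[[0,0,0.02],-0.7],[[0,0,0],0]]' >/dev/null; python3 -c "from h import *;q()"; python3 -m crank '[[[0,0,0],-0.7],[[0,0,0],0]]'>/dev/null; python3 -c "from h import *;q()"
```

```text
out mm 0.9642119693076561 lat -0.33785422526005454 -0.4544995956750145 Faxial -4.83200699728911 F tool [ 1.4576 -2.8362  4.7447] barang 0.6343151761091108 W 0.011703388833243343 grip 14.931939393281937 q7 -1.7482271361266486
out mm 1.0481648342012513 lat -0.21516280422620226 -0.5601732026696383 Faxial -3.251797389839934 F tool [ 1.4986 -2.6705  3.1651] barang 0.7315150994581866 W 0.011709645059986652 grip 14.931861162185669 q7 -1.6615478700178616
```

```bash
python3 -m crank '[[[0,0,-0.02],-0.7],[[0,0,0],0]]' >/dev/null; python3 -c "from h import *;q()"; python3 -m crank '[[[0,0,0],-0.7],[[0,0,0],0]]'>/dev/null; python3 -c "from h import *;q()"
```

```text
out mm 1.8339407771456577 lat 0.02775574013158244 -0.5892561588877385 Faxial 2.1381500058640137 F tool [-0.7901 -2.1623 -2.1919] barang 0.8290512167442763 W 0.012039060220872146 grip 14.981270134449005 q7 -1.573266311389779
out mm 1.8924407665321707 lat 0.2880616480914303 -0.5799242976953856 Faxial 2.528173686151792 F tool [ 0.2671 -1.7598 -2.5809] barang 0.926528848435076 W 0.011969354552285727 grip 14.95377391576767 q7 -1.486373287786551
```

The axial load has flipped to an outward push, so the lugs look to be under the slots. I'll try a small straight pull.

```bash
python3 -m crank '[[[0,0,-0.07],0],[[0,0,0],0]]' >/dev/null; python3 -c "from h import *;q()"
```

```text
out mm 4.030130999677273 lat 0.14593172674949328 -0.5313060965257528 Faxial 3.202582185365988 F tool [ 0.1439 -1.4577 -3.2459] barang 0.9288496769547082 W 0.01184938399391892 grip 14.944078624248505 q7 -1.4795876670625643
```

```bash
python3 -c "
from h import *
M=R.from_quat(sensors.read_state()['eef_rot']).as_matrix();print(M.T@np.array([-.3993,-.1388,.9063]))"
```

```text
[-0.0131  0.0275 -0.9996]
```

```bash
python3 -m crank '[[[0,0.01,-0.2],0],[[0,0.01,-0.2],0],[[0,0,0],0]]' >/dev/null; python3 -c "from h import *;q()"
```

```text
out mm 16.241396443122653 lat 0.32223142922533743 -0.5998641474260369 Faxial 0.4471196975629548 F tool [ 0.0797 -1.7641 -0.4968] barang 0.930574656248006 W 0.011718132966296915 grip 14.992803186178207 q7 -1.4484137696838968
```

```bash
python3 -m crank '[[[-0.005,0.01,-0.35],0],[[-0.005,0.01,-0.35],0],[[0,0,0],0]]' >/dev/null; python3 -c "from h import *;q()";  python3 -m crank '[[[-0.005,0.01,-0.35],0],[[-0.005,0.01,-0.35],0],[[0,0,0],0]]' >/dev/null; python3 -c "from h import *;q()"
```

```text
out mm 37.12563769964815 lat 0.4202309811855347 -0.8749871426882445 Faxial -0.1829737637534724 F tool [ 0.2305 -2.9024  0.0987] barang 0.9305838777694179 W 0.01179476922832784 grip 15.005221366882324 q7 -1.380437459617561
out mm 57.99554213555554 lat 0.6224734068731159 -1.3671150956674598 Faxial -0.5931173787326822 F tool [-1.1605 -0.3405  0.6001] barang 0.9306609734879011 W 0.011961034438316842 grip 14.981951862573624 q7 -1.2537571522861044
```

```bash
python3 -m crank '[[[-0.005,0.01,-0.4],0],[[-0.005,0.01,-0.4],0],[[-0.005,0.01,-0.6],0],[[-0.005,0.01,-0.8],0],[[0,0,0],0]]' >/dev/null
python3 - <<'E'
from h import *
q();st()
im=vision.camera("side");cv2.imwrite("pics/s2.png",cv2.resize(im[230:360,200:360,::-1],None,fx=4,fy=4,interpolation=cv2.INTER_CUBIC))
E
```

```text
out mm 122.0769769477179 lat -0.28032512157093237 -1.5521762455992312 Faxial -0.9032303977853451 F tool [-0.1144  0.3261  0.9149] barang 0.9306113261170047 W 0.011729980443131944 grip 14.98214676976204 q7 -0.6583369555148082
t 21.75 q [ 0.8298 -0.2078 -1.2385  2.0214 -0.1724  0.7481 -0.6583] p [0.5106 0.2169 0.2057] W 0.0117 grip 14.98
[[ 0.2549  0.8712  0.4197]
 [ 0.9376 -0.3288  0.113 ]
 [ 0.2365  0.3647 -0.9006]] ft [ 0.6389 -0.1111 -0.7321] tq [-0.19    0.5352  0.0391]
tilt 25.7604677865045 az 15.074369772167854
```

View pics/s2.png

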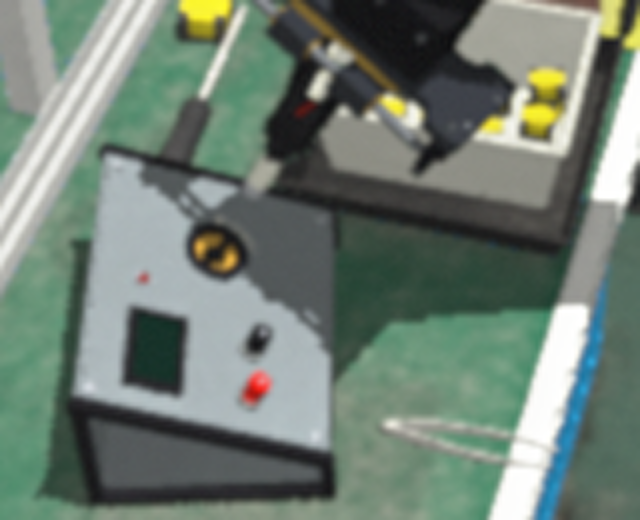

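The carrier and its silver-capped cartridge are clear of the box. The empty sleeve shows its brass ring at crop (215,248). Next I'll measure the big tray from both fixed cameras.

Run:
```python
from h import *
C={}
for n,lo in (("side",(300,150,395,195)),("scene",(330,210,450,320))):
    im=vision.camera(n);h=cv2.cvtColor(im,cv2.COLOR_RGB2HSV);m=cv2.inRange(h,(105,130,50),(125,255,255));x0,y0,x1,y1=lo
    k,l,stt,ce=cv2.connectedComponentsWithStats(m[y0:y1,x0:x1]);c=cam(n)
    for i in range(1,k):
        if stt[i,4]>150:
            cn,_=cv2.findContours((l==i).astype(np.uint8),cv2.RETR_EXTERNAL,2);cn=max(cn,key=len)
            hull=cv2.convexHull(cn);ap=cv2.approxPolyDP(hull,3,True)[:,0]+[x0,y0]
            pts=np.array([onz(c,*(p+[x0,y0]),.024)[:2] for p in hull[:,0].astype(float)],np.float32)
            print(n,stt[i],"rect@rim",cv2.minAreaRect(pts))
            for p in ap: print("  ",p,onz(c,*p,.024))
    if n=="scene": cv2.imwrite("pics/sc2.png",cv2.resize(im[190:330,270:460,::-1],None,fx=4,fy=4,interpolation=cv2.INTER_CUBIC))
```

```text
scene [  35    2   42   43 1135] rect@rim ((0.5424671173095703, -0.4072200059890747), (0.16259945929050446, 0.10968250781297684), 14.47525405883789)
   [379 212] [ 0.6041 -0.337   0.024 ]
   [406 220] [ 0.6335 -0.4352  0.024 ]
   [393 254] [ 0.4807 -0.4779  0.024 ]
   [365 245] [ 0.4521 -0.3807  0.024 ]
scene [ 85  66  23  30 638] rect@rim ((0.4294483959674835, -0.6378915905952454), (0.1045181155204773, 0.0712076723575592), 31.129940032958984)
   [416 276] [ 0.4547 -0.5849  0.024 ]
   [436 278] [ 0.4887 -0.6407  0.024 ]
   [437 305] [ 0.4049 -0.6917  0.024 ]
   [415 302] [ 0.3711 -0.6316  0.024 ]
```

View pics/sc2.png

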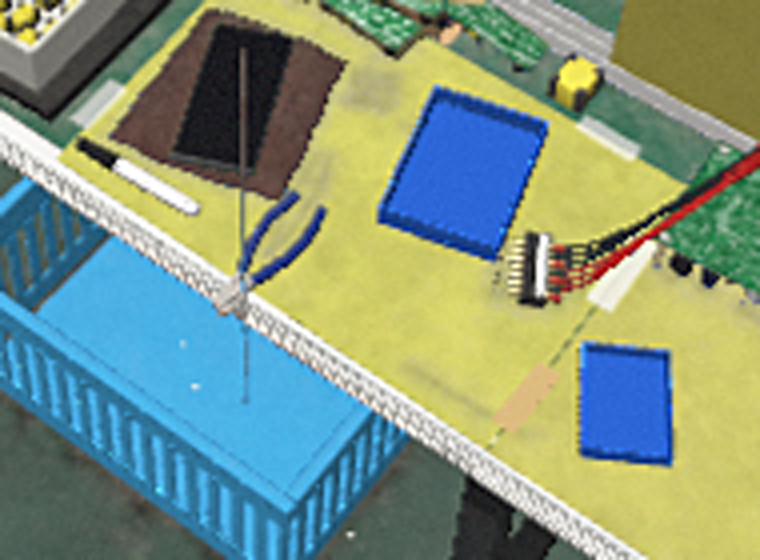

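The scene view shows the large tray at crop centre (465,170), about (0.545,−0.40) with yaw about 15°, and the smaller look-alike at (625,405). I'll turn the tool so its y is level, back off a little, then translate.

```bash
python3 -m crank '[[[0,0,-0.1],0.9],[[0,0,-0.1],0.9],[[0,0,-0.1],0.9],[[0,0,-0.1],0.9],[[0,0,-0.1],0.9],[[0,0,-0.1],0.9],[[0,0,-0.1],0.9],[[0,0,-0.1],0.8]]'
python3 - <<'E'
from h import *
s,M=st();print("to preplace", M.T@(np.array([.553,-.398,.20])-s['ee_pos'])/.03)
E
```

```text
time: 22.9
ee_pos: [0.4995, 0.2147, 0.2247]
eef_rot: [0.967, 0.128, 0.218, -0.031]
ft_force: [0.2, -0.1, -0.6]
width: 0.0115
grip_force: 15.0
t 22.9 q [ 0.9775 -0.413  -1.2478  2.013  -0.492   0.8519 -1.3896] p [0.4995 0.2147 0.2247] W 0.0115 grip 14.98
[[ 0.8718  0.2615  0.4142]
 [ 0.2345 -0.9652  0.1158]
 [ 0.4301 -0.0039 -0.9028]] ft [ 0.2047 -0.0904 -0.5725] tq [-0.143   0.5524 -0.0049]
tilt 25.47289228784561 az 15.624336270311742
to preplace [-3.5882 20.181  -0.8839]
```

```bash
python3 -m crank '[[[-0.1,0.96,-0.2],0],[[-0.1,0.96,-0.2],0],[[-0.1,0.96,-0.2],0],[[-0.1,0.96,-0.2],0],[[-0.1,0.96,-0.2],0],[[-0.1,0.96,-0.2],0],[[-0.1,0.96,-0.1],0],[[-0.1,0.96,-0.1],0],[[-0.1,0.96,-0.1],0],[[-0.1,0.96,-0.1],0]]'; python3 -m crank '[[[-0.2,0.96,0.05],0],[[-0.2,0.96,0.05],0],[[-0.2,0.96,0.05],0],[[-0.2,0.96,0.05],0],[[-0.2,0.96,0.05],0],[[-0.2,0.96,0.05],0],[[-0.2,0.96,0.05],0],[[-0.2,0.96,0.05],0],[[-0.2,0.96,0.05],0],[[-0.2,0.96,0.05],0],[[-0.2,0.96,0.05],0]]'
python3 - <<'E'
from h import *
s,M=st();print("to preplace", M.T@(np.array([.553,-.398,.10])-s['ee_pos'])/.03)
im=vision.camera("wrist");cv2.imwrite("pics/w3.png",im[:,:,::-1]);w=cam("wrist",s)
h=cv2.cvtColor(im,cv2.COLOR_RGB2HSV);m=cv2.inRange(h,(105,130,50),(125,255,255));k,l,stt,ce=cv2.connectedComponentsWithStats(m)
for i in range(1,k):
    if stt[i,4]>1500: print(stt[i],ce[i],onz(w,*ce[i],.012))
print("proj tray corners", [proj(w,np.array([.545,-.40,.024])+a*.075*np.array([.966,.26,0])+b*.055*np.array([-.26,.966,0])).round() for a in(-1,1) for b in (-1,1)])
E
```

```text
time: 24.15
ee_pos: [0.5299, -0.0765, 0.2538]
eef_rot: [0.967, 0.13, 0.218, -0.031]
ft_force: [0.2, 0.5, -0.9]
width: 0.0118
grip_force: 15.0
time: 25.52
ee_pos: [0.5634, -0.3956, 0.209]
eef_rot: [0.967, 0.13, 0.218, -0.032]
ft_force: [-0.3, -0.2, -1.0]
width: 0.0117
grip_force: 15.0
t 25.525 q [ 1.1567  0.3668 -0.5325  1.559  -0.2091  1.009  -0.5368] p [ 0.5634 -0.3956  0.209 ] W 0.0117 grip 14.98
[[ 0.8709  0.2647  0.4141]
 [ 0.2369 -0.9643  0.1183]
 [ 0.4307 -0.0049 -0.9025]] ft [-0.2638 -0.2253 -0.9866] tq [-0.2106  0.5326 -0.0186]
tilt 25.511580386736696 az 15.942199864640733
to preplace [-1.8843  0.0053  3.1259]
proj tray corners [array([373., 338.]), array([273., 337.]), array([370., 203.]), array([277., 203.])]
```

View pics/w3.png

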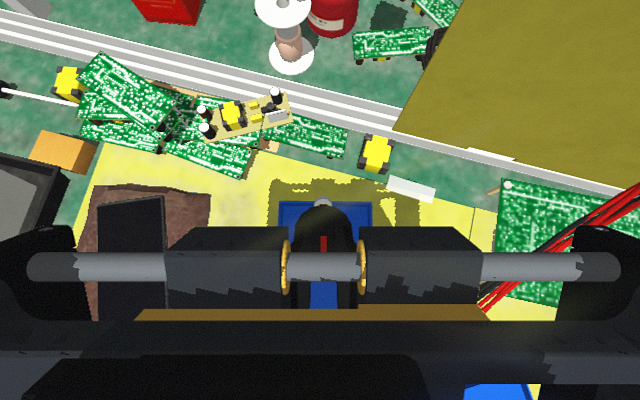

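The tray's far edge appears at (278–372, 202), matching the prediction (277–370, 203). The carrier hangs over the tray, and I'm going down.

```bash
python3 -m crank '[[[-0.47,0,0.78],0],[[-0.47,0,0.78],0],[[-0.47,0,0.78],0],[[-0.47,0,0.78],0],[[-0.2,0,0.42],0],[[-0.2,0,0.42],0],[[0,0,0],0]]'; python3 -m crank '[[[-0.04,0,0.09],0],[[-0.04,0,0.09],0],[[0,0,0],0]]'
```

```text
time: 26.45
ee_pos: [0.5536, -0.3969, 0.0744]
eef_rot: [0.966, 0.13, 0.219, -0.031]
ft_force: [-0.2, 0.7, -0.0]
width: 0.0117
grip_force: 15.0
time: 26.82
ee_pos: [0.5546, -0.3981, 0.0713]
eef_rot: [0.966, 0.13, 0.221, -0.029]
ft_force: [-3.0, -0.2, 6.7]
width: 0.0118
grip_force: 15.0
```

```bash
python3 -m crank '[[[0,0,-0.03],0],[[-0.24,0,0.02],0],[[-0.24,0,0.03],0],[[-0.24,0,0.03],0],[[0,0,0],0]]' 0 5; python3 -m crank '[[[-0.23,0,0.09],0],[[-0.23,0,0.09],0],[[-0.23,0,0.09],0],[[0,0,0],0]]'
```

```text
time: 27.45
ee_pos: [0.5347, -0.4025, 0.058]
eef_rot: [0.967, 0.13, 0.219, -0.031]
ft_force: [-0.4, -0.3, -1.3]
width: 0.0122
grip_force: 5.0
time: 27.95
ee_pos: [0.5203, -0.4064, 0.0419]
eef_rot: [0.966, 0.13, 0.219, -0.031]
ft_force: [0.1, -0.1, 0.0]
width: 0.0119
grip_force: 5.0
```

```bash
python3 -m crank '[[[-0.2,0,0.15],0],[[-0.2,0,0.15],0],[[-0.2,0,0.14],0],[[0,0,0],0]]'
python3 - <<'E'
from h import *
a=vision.camera("scene")[190:280,330:450,::-1];b=vision.camera("side")[130:210,280:400,::-1]
f=lambda i:cv2.resize(i,(480,360),interpolation=cv2.INTER_CUBIC)[:, :390]
cv2.imwrite("pics/pl.png",np.hstack([f(a),f(b)]))
E
```

```text
time: 28.45
ee_pos: [0.5103, -0.4089, 0.0222]
eef_rot: [0.966, 0.13, 0.219, -0.031]
ft_force: [-0.8, 0.3, -0.6]
width: 0.0117
grip_force: 5.0
```

View pics/pl.png

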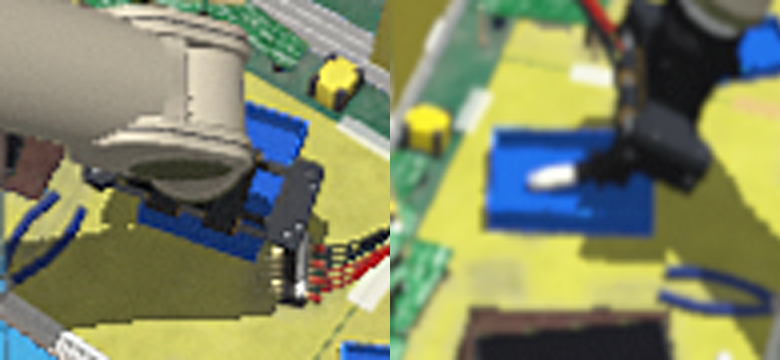

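Side view: the ceramic cartridge lies in the tray at (555,178), with the bar still held at its near end. Releasing and backing away.

```bash
python3 -m crank '[[[0,0,0],0],[[0,0,0],0],[[0,0,0],0],[[0,0,0],0]]' 0.35; python3 -m crank '[[[0,0,-0.2],0],[[0,0,-0.4],0],[[0,0,-0.8],0],[[0,0,-1],0],[[0,0,-1],0],[[0,0,-1],0],[[0,0,-1],0],[[0,0,-1],0],[[0,0,0],0],[[0,0,0],0]]'
python3 - <<'E'
from h import *
# tray content check: white ceramic, dark & red pixels inside tray outline from side + wrist
for n in ("side","scene"):
    im=vision.camera(n);cv2.imwrite(f"pics/end_{n}.png",im[:,:,::-1]);c=cam(n)
    cor=np.array([proj(c,np.array([.545,-.40,.02])+a*.072*np.array([.966,.26,0])+b*.052*np.array([-.26,.966,0])) for a,b in((-1,-1),(1,-1),(1,1),(-1,1))],np.int32)
    m=np.zeros((400,640),np.uint8);cv2.fillConvexPoly(m,cor,1);h=cv2.cvtColor(im,cv2.COLOR_RGB2HSV)
    for nm,k in (("white",(h[...,1]<70)&(h[...,2]>140)),("dark",im.max(2)<70),("red",((h[...,0]<8)|(h[...,0]>172))&(h[...,1]>140)&(h[...,2]>90))):
        ys,xs=np.nonzero(k&(m>0)); print(n,nm,len(xs), onz(c,xs.mean(),ys.mean(),.012) if len(xs) else "")
st()
E
```

```text
time: 29.05
ee_pos: [0.5111, -0.4091, 0.0231]
eef_rot: [0.966, 0.13, 0.22, -0.03]
ft_force: [0.5, -0.6, 0.0]
width: 0.03
grip_force: 0.0
time: 30.3
ee_pos: [0.4308, -0.431, 0.196]
eef_rot: [0.966, 0.13, 0.22, -0.03]
ft_force: [0.9, 0.2, -0.2]
width: 0.0306
grip_force: 0.0
side white 50 [ 0.5675 -0.4022  0.012 ]
side dark 58 [ 0.5188 -0.4189  0.012 ]
side red 0 
scene white 2 [ 0.5168 -0.3515  0.012 ]
scene dark 327 [ 0.5653 -0.388   0.012 ]
scene red 0 
t 30.4 q [ 1.4243  0.2617 -0.553   1.7167 -0.3183  1.0433 -0.2641] p [ 0.431  -0.4306  0.1954] W 0.0304 grip 0.0
[[ 0.8695  0.2656  0.4164]
 [ 0.2385 -0.9641  0.1169]
 [ 0.4325 -0.0023 -0.9016]] ft [ 0.4143  0.2033 -0.5814] tq [-0.0927  0.548  -0.0508]
tilt 25.62880819529186 az 15.683059532140577
```

The ceramic reads at (0.568,−0.402) and the bar at (0.519,−0.419), both inside the tray. The gripper is empty and clear.

```bash
python3 -c "
from bench import r
print(r.close_job())"
```

```text
the job is handed in; nothing more can be done
None
```

The fuse carrier came straight out of its sleeve and now lies with its fuse in the larger blue tray; I handed the job in at about 30 s, and nothing else on the bench was knowingly touched, though I didn't photograph it all again at the end.

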